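# Chase the stage thread, then load the samples

### The arm

A 6-joint arm with a two-finger parallel gripper is mounted at the origin on a cart in front of the work surface, level with it; the furniture and walls round the work are solid. World frame = base frame: x ahead of the robot, y to its left, z up, the work surface at z = 0. Lengths are in m, angles in rad, forces in N, time in s.
With the tool pointing down it reaches from about 0.35 to 0.725 m from the base axis. Payload 6 kg.
Tool frame: the origin (TCP) lies between the finger pads; the fingertips stand 17 mm ahead of it and the grasp point (between the pads) lies 2 mm behind it; z points along the fingers, y is the direction in which the jaws open and shut (so a half turn about z gives the same grasp; the last joint's range is limited). The gripper opens to 85 mm and grips with 20 to 120 N. Pads are 22 mm wide; open, the fingers measure 114 mm over their backs; the gripper's body (76 mm by 85 mm) begins 54 mm behind the grasp point. The pads swing forward as they close: fully open they stand 13 mm farther back than shut.
Start: joints at [1.475, 0.04, 0.085, 0, -1.615, -0.334], TCP at [0.25, 0.545, 0.248] pointing down, gripper open.
Joint ranges: [-2.56, 2.56], [-1.29, 2.01], [-1.08, 1.49], [-3.29, 1.98], [-2.81, -0.18], [-2.99, 2.99]. Speed limits (rad/s): [2.57, 2.57, 3.01, 3.14, 3.14, 3.14].

### API

Orientations are given as a unit quaternion [w, x, y, z].
In Python, from workcell import r, eyes, workorder gives the robot as it stands.
- The arm moves only by the shell command python3 -m pendant 'ROWS' [FORCE]. ROWS is JSON, one flat list of numbers, 7 for each row, row after row: the opening, from -1 (shut) to 1 (fully open), then the shift along the world's x, y, z in mm, then the turn, a rotation vector about the world's x, y, z in rad. In form: [jaw, x, y, z, rx, ry, rz, jaw, x, y, z, rx, ry, rz, ...]. A call has 1 to 12 rows; each row is the pose to reach, as a shift and turn from the pose commanded when the call began; what a row does not reach only later rows make up. A row lasts 1/10 s, in which the tool goes at most 50 mm and 8.59 degrees, less where a joint would pass 70% of its speed; a pose out of reach is approached as far as the arm can. A call with a gripper value outside its range is refused whole. The fingers move at their own pace and stop on an object; FORCE is the grip in N (left out, the last holds). Time passes only in rows, so rows that repeat a pose let the fingers close. It gives the time, the measured TCP pose, the force and the opening at its end, in the units of the state.
- r.state(): the state, without advancing time (a new reading comes with each control period).
- eyes.get_image(name): name is "side" or "top"; returns (picture, depth): 420x560x3 uint8, red, green, blue; 420x560 float32, m along the optical axis (not along the pixel's ray), 0 where there is no reading.
- eyes.camera_info(name): a dict with "vfov" (degrees; the focal length in pixels is half the picture's height over the tangent of half this angle, whatever the lens; pixels are square), "cx", "cy" (the principal point, pixels), "world_from_camera" (4x4, takes a point from camera to world coordinates). Camera axes: x right, y up, looking along -z (the intrinsics and any distortion apply to the point x, -y, -z); pixel columns grow to the right and rows downward; lengths in m; the calibration is good to about 2 mm. A picture is of the moment at which its call begins. camera_info takes no time and is no camera call.
- workorder.hand_in(): hands the job in, once; it reports no verdict.
Trained networks look in the newest picture that a camera, given by its name, has taken for a name from the list of things; names that differ only in an ending like _2 or _b are one class to them, and where a whole thing is asked for, a point or a joint stands for the part that bears it (a point fixed in the world has none). Each returns a list of dicts, best first, with "conf" (0 to 1); they miss things now and then, are a little off and sometimes report something else, mostly with a low value. They report only what shows in the picture. A call takes as long as a camera call. They do not tell look-alikes from the thing itself.
- eyes.look_for(target, camera): "bbox" ([left, top, right, bottom] in pixels, round what is visible of it).
The state is a dict: "time": time; "q": joint angles; "joint_velocities": joint speeds; "effort": joint torques, N m; "position": TCP position; "orientation": TCP orientation; "wrist_force": force on the tool from outside, world axes, zero at the start; "moment": the same for the moment, N m; "width": finger opening in m.
Only numpy, scipy, OpenCV 4.12 (cv2) and the standard library are available. Lean on these libraries where they do the work, as an engineer would, in place of code of your own. Each camera call takes 0.05 s, during which the arm holds its last target. There are 200 camera calls.

### The job

The thread in the boss of the aluminium sample stage is dirty: chase it with the T-handled hand tap that stands started in it, turning half a turn clockwise and then a quarter turn back, over and over, until the tap's brass collar is fully down on the boss. Only then, so that no dirt falls on them, load every sample block from the bench onto the stage, one to a station (any station), right side up and centred lengthwise between its two stops and squarely over its inlay. Leave the tap at full depth and do not disturb the timer, tape roll, marker or beaker.

Things in the scene. Friction and masses are not known exactly. Their poses are not given: they have to be found in the camera images.
- stage: aluminium stage plate, 140 (x) x 420 (y) x 12 (z) mm, fixed to the bench; origin at the centre of its underside, z up, x away from the robot at yaw 0. On it stands a steel boss (diameter 42 mm, top 42 mm above the bench) at x = 0, y = +150 mm; the three stations lie at y = +5, -75 and -155 mm, their lengths along the plate's x.
- tap (a joint): turn of the hand tap in rad: grows clockwise seen from above, 0 to 7.92, where the brass collar (diameter 34 mm) meets the boss and it stops. It starts at 0 to 0.3. The tap sinks 4 mm a turn, turns with about 0.12 N m of friction and stays where it is left, and cannot be lifted out.
- tap_bar (a point): centre of the tap's T-handle bar, about 90 mm above the bench at the start and 5 mm lower at depth. The dark steel bar is 90 mm long (this point's x axis; its end at +x is red), 14 mm wide and 20 mm high, so 10 mm above and below this point; it turns with the tap about its vertical axis. Below it is a shank of 16 mm diameter, 24 mm long, down to the collar.
- station_1 (a point): centre of a sample station, on the plate's top face: a white inlay with a blue border (80 x 36 mm white). x along the station's length, z up. Its two fixed stops (steel bars 8 x 30 mm, 8 mm high) have their inner faces at x = -47 and +47 mm; no stops at the sides. This is the one nearest the tap.
- station_2 (a point): centre of a sample station, on the plate's top face: a white inlay with a blue border (80 x 36 mm white). x along the station's length, z up. Its two fixed stops (steel bars 8 x 30 mm, 8 mm high) have their inner faces at x = -47 and +47 mm; no stops at the sides. This is the middle one.
- station_3 (a point): centre of a sample station, on the plate's top face: a white inlay with a blue border (80 x 36 mm white). x along the station's length, z up. Its two fixed stops (steel bars 8 x 30 mm, 8 mm high) have their inner faces at x = -47 and +47 mm; no stops at the sides. This is the one farthest from the tap.
- sample_1: resin sample block, 80 (x) x 36 (y) x 20 (z) mm, rounded edges, with a flush steel coupon in its top; loose, about 120 g; origin at the centre of its underside, x along its length, z up; may be absent. Colour of the resin: black.
- sample_2: resin sample block, 80 (x) x 36 (y) x 20 (z) mm, rounded edges, with a flush steel coupon in its top; loose, about 120 g; origin at the centre of its underside, x along its length, z up; may be absent. Colour of the resin: green.
- sample_3: resin sample block, 80 (x) x 36 (y) x 20 (z) mm, rounded edges, with a flush steel coupon in its top; loose, about 120 g; origin at the centre of its underside, x along its length, z up; may be absent. Colour of the resin: orange.
- timer: white bench timer, 66 x 66 x 19 mm, a bystander; origin at the centre of its underside
- tape_roll: roll of label tape lying flat, diameter 76 mm, 19 mm high, a bystander; origin at the centre of its underside
- marker: white marker pen with a blue cap, 135 x 13 x 12 mm, lying to the right of the stage, a bystander; origin at the centre of its underside
- beaker: small clear beaker, diameter 60 mm, 80 mm high, standing behind the stage, a bystander; origin at the centre of its underside
Things that resemble listed ones, but are neither listed nor needed, are in the scene too. Of the things that look like the sample_3, the largest one is meant.

How it is judged:
By the outcome, as a careful person would: the job done as asked, in the order asked, and still so for the second after the job is handed in, with the robot touching nothing.
Of sample_1, sample_2, sample_3 only 2 to 3 are there at a start; the rules pass over those that are not, and their reading is None.
At some moment in a run one of sample_1, sample_2, sample_3 may be knocked a few centimetres aside while the robot is not near it.
Once in a run the grip may slacken for a moment while it holds something.
It also fails if it takes over 192 s, if anything falls off the work surface, if the arm or the gripper's body presses on something with over 40 N, if the wrist force passes 120 N, or if a joint passes its speed limit or range.

## Working session

There is one attempt and no reset: what is moved stays moved. The work goes in short steps, Python scripts to look and compute and a shell command to move; the robot and the scene stay as the last step left them, time stands still between calls to the robot, and variables do not carry over. Pictures are saved under pics/ and viewed, on a budget of 14 in all, crops included, one or two more only if the job needs it, and the job is handed in when it is done.

```bash
ls; mkdir -p pics; cat > h.py <<'E'
import numpy as np, cv2
from workcell import r, eyes, workorder
def snap(cam,name=None):
    im,d=eyes.get_image(cam)
    if name: cv2.imwrite(f'pics/{name}.png',cv2.cvtColor(im,cv2.COLOR_RGB2BGR))
    return im,d
def unproj(cam,u,v,depth=None,z=None):
    c=eyes.camera_info(cam); f=210/np.tan(np.radians(c['vfov'])/2); T=np.array(c['world_from_camera'])
    ray=np.array([(u-c['cx'])/f,-(v-c['cy'])/f,-1.0])
    if depth is None:
        w=T[:3,:3]@ray; depth=(z-T[2,3])/w[2]
    return T[:3,:3]@(ray*depth)+T[:3,3]
def cloud(cam,d):
    c=eyes.camera_info(cam); f=210/np.tan(np.radians(c['vfov'])/2); T=np.array(c['world_from_camera'])
    v,u=np.mgrid[:420,:560]
    P=np.stack([(u-c['cx'])/f*d,-(v-c['cy'])/f*d,-d],-1)
    return P@T[:3,:3].T+T[:3,3]
E
python3 - <<'E'
from h import *
np.set_printoptions(precision=4,suppress=True)
a,d=snap('top'); b,e=snap('side')
cv2.imwrite('pics/a.png',cv2.cvtColor(cv2.resize(a,(800,600)),cv2.COLOR_RGB2BGR))
cv2.imwrite('pics/b.png',cv2.cvtColor(cv2.resize(b,(800,600)),cv2.COLOR_RGB2BGR))
np.savez('s0.npz',a=a,d=d,b=b,e=e)
for c in('top','side'):
    i=eyes.camera_info(c); print(c,{k:v for k,v in i.items()})
for t in ['stage','tap_bar','sample_1','timer','tape_roll','marker','beaker']:
    print(t,[(np.round(x['bbox']).tolist(),round(x['conf'],2)) for x in eyes.look_for(t,'top')])
print(r.state())
E
```

```text
pics
top {'vfov': 43.94266813303786, 'cx': 279.4014831950213, 'cy': 207.4283896009267, 'world_from_camera': array([[-0.014 ,  0.9851, -0.1715,  0.3145],
       [-0.9998, -0.0157, -0.0084, -0.0135],
       [-0.011 ,  0.1713,  0.9851,  1.5637],
       [ 0.    ,  0.    ,  0.    ,  1.    ]])}
side {'vfov': 56.828821343407846, 'cx': 279.4266270289734, 'cy': 210.4614654791374, 'world_from_camera': array([[ 0.9602,  0.0726, -0.2696,  0.2888],
       [-0.278 ,  0.3387, -0.8989, -0.8505],
       [ 0.026 ,  0.9381,  0.3454,  0.4268],
       [ 0.    ,  0.    ,  0.    ,  1.    ]])}
stage [([224.0, 174.0, 366.0, 228.0], 0.61)]
tap_bar [([238.0, 174.0, 250.0, 204.0], 0.79)]
sample_1 [([217.0, 244.0, 232.0, 272.0], 0.89), ([284.0, 240.0, 301.0, 268.0], 0.89), ([250.0, 281.0, 268.0, 295.0], 0.73), ([316.0, 250.0, 330.0, 265.0], 0.59)]
timer [([390.0, 241.0, 416.0, 268.0], 0.89)]
tape_roll [([136.0, 245.0, 160.0, 269.0], 0.57)]
marker [([377.0, 198.0, 418.0, 203.0], 0.54)]
beaker [([287.0, 133.0, 305.0, 160.0], 0.72)]
{'time': 0.45, 'q': array([ 1.4747,  0.0402,  0.0847, -0.    , -1.6155, -0.3337]), 'joint_velocities': array([-0.0002,  0.0002,  0.0006,  0.0001,  0.0003,  0.0004]), 'effort': array([  0.0014, -36.7462,  34.7082,   6.926 ,  -0.0014,  -0.    ]), 'position': array([0.25  , 0.5454, 0.2482]), 'orientation': array([ 0.0001,  0.977 , -0.2132,  0.    ]), 'wrist_force': array([-0.7919,  0.0265, -0.8388]), 'moment': array([ 0.0076,  0.0232, -0.0089]), 'width': 0.08516072907749275}
```

```bash
python3 - <<'E'
from h import *
s=np.load('s0.npz')
c=s['a'][125:305,130:430]; cv2.imwrite('pics/c.png',cv2.cvtColor(cv2.resize(c,None,fx=2.66,fy=2.66,interpolation=cv2.INTER_CUBIC),cv2.COLOR_RGB2BGR))
E
```

```text
(no output)
```

View pics/c.png

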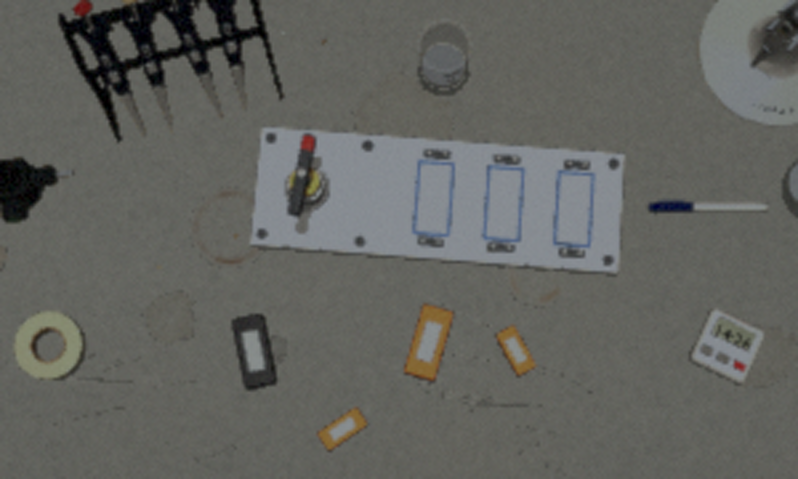

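View pics/b.png

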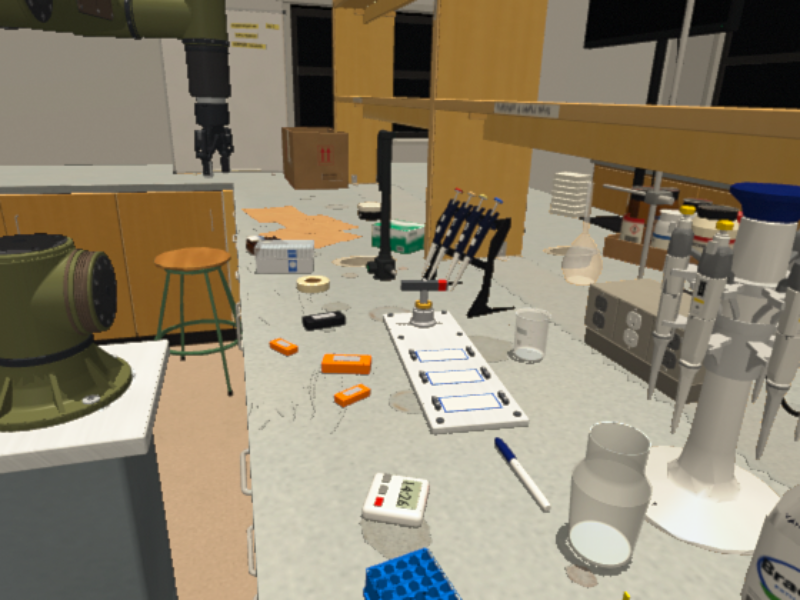

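```bash
cat >> h.py <<'E'
def rect(cam,mask,z,off=(0,0)):
    """min-area rect of mask pixels intersected with plane z -> centre, long-axis yaw, dims (m)"""
    n,l,st,ce=cv2.connectedComponentsWithStats(mask.astype(np.uint8)); out=[]
    for k in range(1,n):
        if st[k,4]<25: continue
        v,u=np.nonzero(l==k)
        P=np.array([unproj(cam,a+off[0],b+off[1],z=z)[:2] for a,b in zip(u,v)])
        (c,wh,an)=cv2.minAreaRect((P*1000).astype(np.float32))
        if wh[0]<wh[1]: an+=90
        an=(an+90)%180-90
        out.append((np.round(c,1).tolist(),round(an,1),np.round(sorted(wh)[::-1],1).tolist(),int(st[k,4]),np.round(ce[k],1).tolist()))
    return out
def masks(im):
    h=cv2.cvtColor(im,cv2.COLOR_RGB2HSV).astype(int); H,S,V=h[...,0],h[...,1],h[...,2]
    return dict(orange=(H>8)&(H<22)&(S>150)&(V>90), blue=(H>95)&(H<125)&(S>90)&(V>60), black=(V<55)&(S<90), red=((H<6)|(H>174))&(S>150)&(V>80))
E
python3 - <<'E'
from h import *
s=np.load('s0.npz'); np.set_printoptions(precision=4,suppress=True)
for cam,im,d in(('top',s['a'],s['d']),('side',s['b'],s['e'])):
    m=masks(im)
    if cam=='top': roi=np.zeros((420,560),bool); roi[125:305,130:430]=1
    else: roi=np.zeros((420,560),bool); roi[180:310,170:380]=1
    for k,z in (('orange',.018),('blue',.012),('black',.018)):
        print(cam,k); [print('  ',x) for x in rect(cam,m[k]&roi,z) if x[3]>40]
    P=cloud(cam,d)
    b=(P[...,2]>.075)&(P[...,2]<.12)&roi&(abs(P[...,0]-.55)<.25)&(P[...,1]>.0)&(P[...,1]<.3)&(d>0)
    n,l,st,ce=cv2.connectedComponentsWithStats(b.astype(np.uint8))
    for k in range(1,n):
        if st[k,4]>15:
            Q=P[l==k]; (c,wh,an)=cv2.minAreaRect((Q[:,:2]*1000).astype(np.float32))
            print('  bar?',c,wh,an,np.percentile(Q[:,2],[10,50,90]),ce[k],st[k,4])
    # plate: depth
    pm=(im.min(-1)>(90 if cam=='top' else 140))&roi
    print(' bench z',np.median(P[...,2][roi&(d>0)]))
    [print('  plate',x) for x in rect(cam,pm,.012) if x[3]>1500]
E
```

```text
top orange
   ([444.7, -32.1], -18.3, [78.1, 33.7], 141, [290.7, 253.7])
top blue
top black
   ([769.2, 279.7], -81.7, [206.1, 160.0], 776, [184.0, 142.8])
   ([786.0, 158.8], 14.8, [120.7, 29.0], 92, [228.7, 140.4])
   ([792.8, -441.3], -46.0, [84.2, 26.0], 129, [422.8, 137.3])
   ([627.6, 420.9], 2.0, [71.4, 63.9], 241, [138.6, 195.1])
   ([437.6, 162.0], 11.6, [80.1, 36.6], 192, [225.8, 257.3])
  bar? (776.829833984375, 153.5255889892578) (33.64426803588867, 16.391878128051758) 67.32447052001953 [0.0861 0.1037 0.1114] [225.0455 138.5909] 44
  bar? (769.557373046875, 200.75564575195312) (8.848321914672852, 18.416643142700195) 19.576318740844727 [0.0941 0.1055 0.1113] [209.3571 140.9286] 28
  bar? (757.8796997070312, 244.5243682861328) (10.420957565307617, 25.182889938354492) 16.980958938598633 [0.0969 0.1055 0.11  ] [194.1892 144.7297] 37
  bar? (748.4788818359375, 288.028564453125) (10.411076545715332, 18.368318557739258) 9.282437324523926 [0.0964 0.1066 0.11  ] [179.1724 148.5862] 29
  bar? (728.794921875, 170.9781036376953) (25.478843688964844, 14.047873497009277) 7.698759555816
[... 408 characters left out ...]
0730895996, 12.665507316589355) 9.567861557006836 [0.08   0.1007 0.116 ] [179.1364 165.0682] 44
  bar? (622.9425048828125, 102.97533416748047) (15.181413650512695, 90.06253051757812) 78.0195541381836 [0.0922 0.0974 0.1022] [243.1726 190.2262] 168
 bench z -0.0002342697693580309Traceback (most recent call last):
  File "<stdin>", line 19, in <module>
  File "h.py", line 24, in rect
    P=np.array([unproj(cam,a+off[0],b+off[1],z=z)[:2] for a,b in zip(u,v)])
                ~~~~~~^^^^^^^^^^^^^^^^^^^^^^^^^^^
  File "h.py", line 8, in unproj
    c=eyes.camera_info(cam); f=210/np.tan(np.radians(c['vfov'])/2); T=np.array(c['world_from_camera'])
ValueError: time passes only in moves, steps and waits
```

```bash
python3 - <<'E'
t=open('h.py').read()
t=t.replace("def snap","_c={}\ndef info(c):\n    if c not in _c:\n        i=eyes.camera_info(c); _c[c]={k:(np.array(v) if k[0]=='w' else v) for k,v in i.items()}\n    return _c[c]\ndef snap").replace("c=eyes.camera_info(cam)","c=info(cam)")
open('h.py','w').write(t)
E
python3 - <<'E'
from h import *
s=np.load('s0.npz'); np.set_printoptions(precision=4,suppress=True)
for cam,im,d in(('top',s['a'],s['d']),('side',s['b'],s['e'])):
    roi=np.zeros((420,560),bool)
    if cam=='top': roi[170:232,220:370]=1
    else: roi[215:303,265:372]=1
    h=cv2.cvtColor(im,cv2.COLOR_RGB2HSV).astype(int)
    bl=(im[...,2].astype(int)-im[...,0]>(25 if cam=='top' else 40))&roi
    print(cam,'blue'); [print('  ',x) for x in rect(cam,bl,.012)]
    pm=(im.min(-1)>(85 if cam=='top' else 140))&roi
    [print('  plate',x) for x in rect(cam,pm,.012) if x[3]>1000]
    if cam=='side':
        roi[:]=0; roi[180:310,170:380]=1; m=masks(im)
        for k in('orange','black'): [print(k,x) for x in rect(cam,m[k]&roi,.015)]
        P=cloud(cam,d); b=(P[...,2]>.082)&(P[...,2]<.112)&(abs(P[...,0]-.62)<.07)&(abs(P[...,1]-.1)<.04)&(d>0)
        Q=P[b]; print('bar',cv2.minAreaRect((Q[:,:2]*1000).astype(np.float32)),np.percentile(Q[:,2],[5,50,95]),len(Q))
E
```

```text
top blue
   ([609.9, -40.4], -5.5, [86.9, 43.2], 112, [292.7, 199.0])
   ([602.4, -120.0], -6.0, [87.1, 43.4], 112, [318.9, 201.3])
   ([594.7, -199.6], -5.3, [87.9, 43.0], 111, [345.1, 202.6])
  plate ([606.0, -46.1], 89.0, [456.3, 188.5], 8699, [295.8, 200.4])
side blue
   ([601.4, -123.4], -6.0, [86.8, 43.4], 63, [317.9, 265.7])
   ([594.2, -202.8], -4.7, [87.0, 43.1], 88, [330.3, 283.5])
  plate ([661.3, -56.4], 75.8, [469.4, 323.2], 8114, [317.7, 258.6])
orange ([654.3, 192.7], 70.9, [43.4, 30.6], 46, [295.9, 213.0])
orange ([349.2, 45.7], -58.0, [67.8, 35.0], 125, [198.1, 242.7])
orange ([441.9, -45.1], -13.3, [79.7, 67.3], 375, [242.1, 254.9])
orange ([431.2, -145.9], 26.9, [61.8, 37.3], 196, [245.9, 276.9])
black ([630.7, 471.3], 74.5, [191.2, 67.5], 232, [267.2, 187.3])
black ([758.7, 451.1], 64.1, [185.2, 7.6], 26, [300.7, 186.9])
black ([847.7, 302.7], 66.7, [457.7, 80.1], 341, [337.8, 202.3])
black ([683.7, 308.4], -11.8, [84.0, 41.5], 121, [293.3, 200.0])
black ([435.6, 148.2], 10.1, [85.5, 66.5], 206, [226.1, 225.0])
bar ((622.5555419921875, 98.80508422851562), (17.894603729248047, 88.64668273925781), 78.81764221191406) [0.0839 0.0931 0.1001] 238
```

```bash
python3 - <<'E'
from h import *
s=np.load('s0.npz'); np.set_printoptions(precision=3,suppress=True)
for cam,d in(('top',s['d']),('side',s['e'])):
    P=cloud(cam,d); ok=(d>0)&(P[...,0]>.3)&(P[...,0]<1.1)&(abs(P[...,1])<.5)
    for x0 in np.arange(.3,1.1,.1):
        row=[]
        for y0 in np.arange(-.5,.5,.1):
            m=ok&(P[...,0]>=x0)&(P[...,0]<x0+.1)&(P[...,1]>=y0)&(P[...,1]<y0+.1)
            row.append(np.percentile(P[...,2][m],99) if m.sum()>5 else np.nan)
        print(cam,round(x0,1),np.array(row))
E
```

```text
top 0.3 [0.029 0.007 0.006 0.006 0.007 0.016 0.007 0.007 0.007 0.007]
top 0.4 [0.03  0.02  0.006 0.016 0.025 0.006 0.025 0.007 0.023 0.023]
top 0.5 [0.119 0.013 0.018 0.02  0.019 0.019 0.099 0.008 0.006 0.043]
top 0.6 [0.297 0.007 0.018 0.021 0.019 0.101 0.102 0.091 0.039 0.355]
top 0.7 [0.426 0.426 0.427 0.427 0.427 0.427 0.428 0.428 0.811 0.812]
top 0.8 [0.427 0.428 0.428 0.428 0.428 0.428 0.429 0.429 0.429 0.428]
top 0.9 [0.427 0.428 0.428 0.428 0.428 0.428 0.429 0.429 0.429 0.429]
top 1.0 [0.427 0.427 0.427 0.428 0.427 0.428 0.429 0.429 0.429 0.429]
side 0.3 [0.029 0.01  0.001 0.001 0.001 0.013 0.014 0.001 0.001 0.001]
side 0.4 [0.03  0.019 0.001 0.014 0.021 0.001 0.021 0.002 0.02  0.019]
side 0.5 [0.127 0.012 0.017 0.02  0.019 0.093 0.1   0.002 0.001 0.044]
side 0.6 [0.309 0.002 0.019 0.02  0.02  0.1   0.1   0.101 0.041 0.351]
side 0.7 [0.419 0.425 0.425 0.425 0.424 0.425 0.423 0.424 0.424 0.425]
side 0.8 [0.308 0.013 0.002 0.115 0.117 0.002 0.233 0.002 0.003 0.002]
side 0.9 [0.003 0.391 0.391 0.391 0.391 0.391 0.391 0.39  0.391 0.391]
side 1.0 [  nan 0.034 0.002 0.119 0.119   nan 0.002 0.235 0.236 0.003]
```

```bash
python3 -m pendant '[1,190,-225,0,0,0,0.1, 1,373,-442,0,0,0,0.22,1,373,-442,0,0,0,0.22,1,373,-442,0,0,0,0.22,1,373,-442,0,0,0,0.22,1,373,-442,0,0,0,0.22,1,373,-442,0,0,0,0.22,1,373,-442,0,0,0,0.22,1,373,-442,0,0,0,0.22,1,373,-442,0,0,0,0.22,1,373,-442,0,0,0,0.22,1,373,-442,0,0,0,0.22]' 60
```

```text
time: 1.65
position: [0.6245, 0.1003, 0.2478]
orientation: [0.0, 0.994, -0.106, -0.0]
wrist_force: [-0.0, 0.5, -0.3]
width: 0.0853
```

```bash
python3 -m pendant '[1,-1,2,-50,0,0,0,1,-1,2,-100,0,0,0,1,-1,2,-140,0,0,0,1,-1,2,-148,0,0,0,1,-1,2,-148,0,0,0,1,-1,2,-148,0,0,0]'; python3 - <<'E'
from h import *
a,d=snap('side'); c=a[150:260,220:360]
cv2.imwrite('pics/d.png',cv2.cvtColor(cv2.resize(c,None,fx=5,fy=5,interpolation=cv2.INTER_CUBIC),cv2.COLOR_RGB2BGR))
print(r.state()['wrist_force'],r.state()['q'],r.state()['position'])
E
```

```text
time: 2.25
position: [0.6234, 0.1058, 0.1035]
orientation: [-0.0, 0.995, -0.104, 0.002]
wrist_force: [-0.7, 0.6, 1.2]
width: 0.0853
[0.39442745 0.51620746 0.51264114] [ 4.84871737e-01  1.51368774e-01 -6.01552436e-02  1.35203823e-03
 -1.35432424e+00  8.76293413e-01] [0.62360427 0.10593395 0.10392493]
```

View pics/d.png

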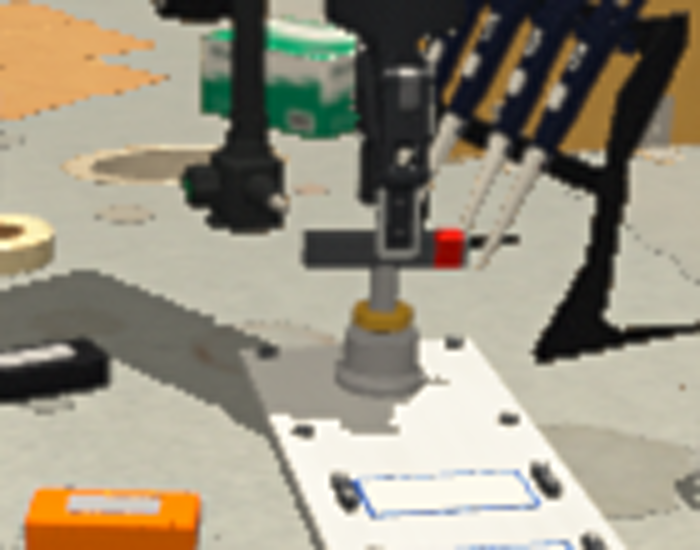

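```bash
python3 -m pendant '[1,0,0,0,0,0,0,1,0,0,0,0,0,0,1,0,0,0,0,0,0]'; python3 -c "
from h import *
for i in range(3):
    s=r.state(); print(s['time'],s['position'],s['joint_velocities'].round(3)); snap('top')
"
```

```text
time: 2.6
position: [0.6223, 0.1056, 0.1012]
orientation: [-0.0, 0.995, -0.105, 0.001]
wrist_force: [0.9, 0.2, 0.3]
width: 0.085
2.6 [0.62229244 0.10558515 0.10117785] [-0.001  0.005 -0.008 -0.002  0.002 -0.001]
2.65 [0.62216244 0.1055394  0.10087656] [ 0.     0.005 -0.004 -0.     0.    -0.002]
2.7 [0.62207991 0.10547749 0.10063351] [-0.     0.002 -0.003  0.001  0.001  0.   ]
```

```bash
python3 -m pendant '[1,1,-2.5,-2,0,0,0,1,1,-2.5,-2,0,0,0,-1,1,-2.5,-2,0,0,0,-1,1,-2.5,-2,0,0,0,-1,1,-2.5,-2,0,0,0,-1,1,-2.5,-2,0,0,0,-1,1,-2.5,-2,0,0,0,-1,1,-2.5,-2,0,0,0,-1,1,-2.5,-2,0,0,0]' 50; python3 -c "
from h import *
s=r.state(); print(s['position'],s['wrist_force'],s['moment'],s['orientation'],s['q'])"
```

```text
time: 3.65
position: [0.6227, 0.1015, 0.0986]
orientation: [0.001, 0.994, -0.105, -0.0]
wrist_force: [-1.4, -6.1, 1.1]
width: 0.0126
[0.62269754 0.1015086  0.09855697] [-1.41085613 -6.08048207  1.13885228] [-1.61063343  0.62772967  0.13756909] [ 1.28092833e-03  9.94481358e-01 -1.04904998e-01 -3.60101698e-04] [ 0.47926946  0.15557989 -0.06557983  0.00178205 -1.35165095  0.88094077]
```

```bash
python3 -m pendant '[-1,0,-1.5,0,0,0,-0.1,-1,0,-1.5,0,0,0,-0.25,-1,0,-1.5,-0.3,0,0,-0.4,-1,0,-1.5,-0.3,0,0,-0.55,-1,0,-1.5,-0.5,0,0,-0.7,-1,0,-1.5,-0.5,0,0,-0.85,-1,0,-1.5,-0.7,0,0,-1.0,-1,0,-1.5,-0.7,0,0,-1.15,-1,0,-1.5,-0.8,0,0,-1.3,-1,0,-1.5,-1,0,0,-1.45,-1,0,-1.5,-1,0,0,-1.57,-1,0,-1.5,-1,0,0,-1.57]'; python3 -c "
from h import *
s=r.state(); print(s['position'],s['wrist_force'],s['moment'],s['orientation'],s['q'])"
```

```text
time: 4.85
position: [0.6222, 0.1005, 0.0976]
orientation: [-0.001, -0.628, 0.778, -0.0]
wrist_force: [-4.4, -2.6, 4.5]
width: 0.0126
[0.62219934 0.10050575 0.09756851] [-4.36085566 -2.58146704  4.50183778] [-1.06987142  1.47444033 -0.13567236] [-1.35071137e-03 -6.28048028e-01  7.78173406e-01 -2.57313084e-05] [ 4.77534508e-01  1.55251278e-01 -6.73646632e-02  6.05700093e-04
 -1.35081689e+00 -6.90377778e-01]
```

Smooth turning with low forces. Second quarter.

```bash
python3 -m pendant '[-1,0,0,0,0,0,-0.1,-1,0,0,0,0,0,-0.25,-1,0,0,-0.3,0,0,-0.4,-1,0,0,-0.3,0,0,-0.55,-1,0,0,-0.5,0,0,-0.7,-1,0,0,-0.5,0,0,-0.85,-1,0,0,-0.7,0,0,-1.0,-1,0,0,-0.7,0,0,-1.15,-1,0,0,-0.8,0,0,-1.3,-1,0,0,-1,0,0,-1.45,-1,0,0,-1,0,0,-1.57,-1,0,0,-1,0,0,-1.57]'; python3 -c "
from h import *
s=r.state(); print(s['position'],s['wrist_force'],s['moment'],s['orientation'],s['q'])"
```

```text
time: 6.05
position: [0.6215, 0.101, 0.0965]
orientation: [-0.002, 0.106, 0.994, -0.001]
wrist_force: [-8.2, -1.2, 6.1]
width: 0.0125
[0.62149442 0.10095377 0.09652093] [-8.21911887 -1.17136034  6.14708013] [-0.4448903   2.83017383 -0.11687711] [-1.68822625e-03  1.05596858e-01  9.94407278e-01 -7.87360774e-04] [ 4.78113378e-01  1.55374398e-01 -6.87618146e-02 -5.61165369e-04
 -1.35034530e+00 -2.26037454e+00]
```

```bash
python3 -m pendant '[-1,0,0,0,0,0,0.1,-1,0,0,0,0,0,0.25,-1,0,0,0.3,0,0,0.4,-1,0,0,0.3,0,0,0.55,-1,0,0,0.5,0,0,0.7,-1,0,0,0.5,0,0,0.85,-1,0,0,0.7,0,0,1.0,-1,0,0,0.7,0,0,1.15,-1,0,0,0.8,0,0,1.3,-1,0,0,1,0,0,1.45,-1,0,0,1,0,0,1.6,-1,0,0,1,0,0,1.6]'; python3 -c "
from h import *
s=r.state(); print(s['position'],s['wrist_force'],s['moment'],s['orientation'],s['q'])"
```

```text
time: 7.25
position: [0.6222, 0.1005, 0.0976]
orientation: [-0.001, -0.643, 0.766, -0.0]
wrist_force: [-4.5, -3.2, 2.8]
width: 0.0128
[0.62221152 0.10046082 0.09758379] [-4.519269   -3.24402223  2.76440518] [-1.07629243  1.47641336  0.0993832 ] [-1.34819801e-03 -6.42631823e-01  7.66173950e-01 -1.91313688e-05] [ 4.77478267e-01  1.55234798e-01 -6.73677015e-02  6.42437538e-04
 -1.35081665e+00 -6.52557371e-01]
```

```bash
python3 -m pendant '[1,0,0,0,0,0,0,1,0,0,0,0,0,0,1,0,0,0,0,0,0,1,0,0,0,0,0,0,1,0,0,0,0,0,0,1,0,0,25,0,0,0,1,0,0,45,0,0,0,1,0,0,45,0,0,0.15,1,0,0,45,0,0,0.3,1,0,0,45,0,0,0.45,1,0,0,45,0,0,0.6,1,0,0,45,0,0,0.75]'; python3 -m pendant '[1,0,0,0,0,0,0.15,1,0,0,0,0,0,0.3,1,0,0,0,0,0,0.45,1,0,0,0,0,0,0.6,1,0,0,0,0,0,0.75,1,0,0,0,0,0,0.9,1,0,0,0,0,0,1.05,1,0,0,0,0,0,1.2,1,0,0,0,0,0,1.35,1,0,0,0,0,0,1.5,1,0,0,0,0,0,1.65,1,0,0,0,0,0,1.8]';python3 -m pendant '[1,0,0,0,0,0,0.15,1,0,0,0,0,0,0.3,1,0,0,0,0,0,0.45,1,0,0,0,0,0,0.59,1,0,0,0,0,0,0.59,1,0,0,0,0,0,0.59]'; python3 -c "
from h import *
s=r.state(); print(s['position'],s['wrist_force'],s['moment'],s['orientation'],s['q'])
a,d=snap('top'); c=a[170:235,215:300]
cv2.imwrite('pics/e.png',cv2.cvtColor(cv2.resize(c,None,fx=5,fy=5,interpolation=cv2.INTER_CUBIC),cv2.COLOR_RGB2BGR))
a,d=snap('side'); cv2.imwrite('pics/f.png',cv2.cvtColor(cv2.resize(a[150:260,220:360],None,fx=5,fy=5,interpolation=cv2.INTER_CUBIC),cv2.COLOR_RGB2BGR))
P=cloud('side',d); b=(P[...,2]>.082)&(P[...,2]<.105)&(abs(P[...,0]-.62)<.07)&(abs(P[...,1]-.1)<.06)&(d>0)
Q=P[b]; print('bar',cv2.minAreaRect((Q[:,:2]*1000).astype(np.float32)),np.percentile(Q[:,2],[5,50,95]),len(Q))"
```

```text
time: 8.45
position: [0.623, 0.1015, 0.1422]
orientation: [0.0, 0.879, -0.477, 0.0]
wrist_force: [0.3, -0.5, -0.1]
width: 0.0853
time: 9.65
position: [0.623, 0.1015, 0.1423]
orientation: [0.0, 0.92, 0.392, 0.0]
wrist_force: [0.5, 0.4, -1.5]
width: 0.0857
time: 10.25
position: [0.623, 0.1014, 0.1422]
orientation: [0.0, 0.769, 0.639, 0.0]
wrist_force: [0.6, 0.4, -0.1]
width: 0.0852
[0.6229853  0.10144904 0.14222887] [ 0.60046732  0.36232949 -0.06891461] [-0.03486108 -0.01244412  0.02254618] [1.15953701e-05 7.69191735e-01 6.39018053e-01 4.62518961e-05] [ 4.78005599e-01  1.35333078e-01 -6.81213693e-03  2.93042251e-06
 -1.42855579e+00  2.47923230e+00]
bar ((621.0760498046875, 98.54170227050781), (87.95882415771484, 13.455096244812012), 80.14378356933594) [0.08384457 0.09688541 0.09951117] 105
```

View pics/f.png

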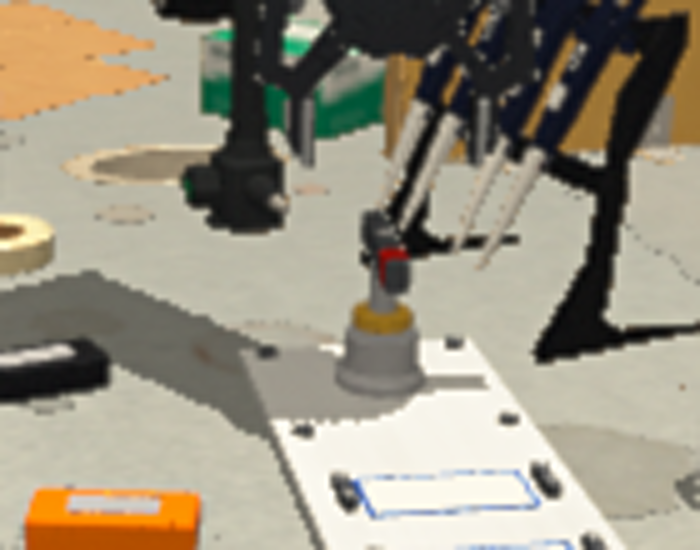

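```bash
python3 -m pendant '[1,-1,-1,-30,0,0,0,1,-1,-1,-45,0,0,0,1,-1,-1,-45,0,0,0,1,-1,-1,-45,0,0,0,-1,-1,-1,-45,0,0,0,-1,-1,-1,-45,0,0,0,-1,-1,-1,-45,0,0,0,-1,-1,-1,-45,0,0,0,-1,-1,-1,-45,0,0,0,-1,-1,-1,-45,0,0,0,-1,-1,-1,-45,0,0,0]';  python3 -c "
from h import *
s=r.state(); print(s['position'],s['wrist_force'],s['moment'],s['orientation'],s['q'])"
```

```text
time: 11.45
position: [0.6219, 0.1005, 0.0976]
orientation: [0.0, 0.768, 0.641, 0.0]
wrist_force: [-2.5, 1.3, 2.9]
width: 0.0125
[0.62189568 0.10047026 0.09763482] [-2.52866152  1.34931916  2.85836236] [0.16235606 0.85050787 0.07313112] [2.38607213e-05 7.67908332e-01 6.40559748e-01 4.44253178e-05] [ 4.77404469e-01  1.52373293e-01 -7.02391384e-02  2.80864784e-05
 -1.34808683e+00  2.48383960e+00]
```

```bash
python3 -m pendant '[-1,0,0,0,0,0,-0.1,-1,0,0,0,0,0,-0.25,-1,0,0,-0.3,0,0,-0.4,-1,0,0,-0.3,0,0,-0.55,-1,0,0,-0.5,0,0,-0.7,-1,0,0,-0.5,0,0,-0.85,-1,0,0,-0.7,0,0,-1.0,-1,0,0,-0.7,0,0,-1.15,-1,0,0,-0.8,0,0,-1.3,-1,0,0,-1,0,0,-1.45,-1,0,0,-1,0,0,-1.57,-1,0,0,-1,0,0,-1.57]'; python3 -c "
from h import *
s=r.state(); print(s['position'],s['wrist_force'],s['moment'],s['orientation'],s['q'])"
```

```text
time: 12.65
position: [0.6215, 0.1009, 0.0966]
orientation: [-0.0, 0.996, -0.091, -0.0]
wrist_force: [-4.3, 2.7, 4.6]
width: 0.0126
[0.62150266 0.10092456 0.09655171] [-4.30866797  2.71928663  4.61370295] [ 0.74027153  1.73168743 -0.15416461] [-2.05068847e-04  9.95855943e-01 -9.09434832e-02 -4.25951954e-04] [ 4.77922004e-01  1.52862921e-01 -7.14048076e-02 -8.25080628e-04
 -1.34702538e+00  9.10918968e-01]
```

```bash
python3 -m pendant '[-1,0,0,0,0,0,-0.1,-1,0,0,0,0,0,-0.25,-1,0,0,-0.3,0,0,-0.4,-1,0,0,-0.3,0,0,-0.55,-1,0,0,-0.5,0,0,-0.7,-1,0,0,-0.5,0,0,-0.85,-1,0,0,-0.7,0,0,-1.0,-1,0,0,-0.7,0,0,-1.15,-1,0,0,-0.8,0,0,-1.3,-1,0,0,-1,0,0,-1.45,-1,0,0,-1,0,0,-1.57,-1,0,0,-1,0,0,-1.57]'; python3 -m pendant '[-1,0,0,0,0,0,0.1,-1,0,0,0,0,0,0.25,-1,0,0,0.3,0,0,0.4,-1,0,0,0.3,0,0,0.55,-1,0,0,0.5,0,0,0.7,-1,0,0,0.5,0,0,0.85,-1,0,0,0.7,0,0,1.0,-1,0,0,0.7,0,0,1.15,-1,0,0,0.8,0,0,1.3,-1,0,0,1,0,0,1.45,-1,0,0,1,0,0,1.58,-1,0,0,1,0,0,1.58]'; python3 -c "
from h import *
s=r.state(); print(s['position'],s['wrist_force'],s['moment'],s['orientation'],s['q'])"
```

```text
time: 13.85
position: [0.6219, 0.1013, 0.0956]
orientation: [0.001, -0.641, 0.767, 0.0]
wrist_force: [-2.4, 4.1, 3.8]
width: 0.0127
time: 15.05
position: [0.6215, 0.1008, 0.0965]
orientation: [-0.0, 0.997, -0.081, -0.0]
wrist_force: [-4.4, 3.4, 5.2]
width: 0.013
[0.6215139  0.10083204 0.09654747] [-4.37879722  3.44842883  5.21637426] [1.14826543 1.92175057 0.14236355] [-1.64267996e-04  9.96745596e-01 -8.06101992e-02 -4.31107852e-04] [ 4.77814086e-01  1.52886138e-01 -7.14120457e-02 -7.54324775e-04
 -1.34705530e+00  9.31754285e-01]
```

```bash
python3 -m pendant '[-1,0,0,0,0,0,-0.1,-1,0,0,0,0,0,-0.25,-1,0,0,-0.3,0,0,-0.4,-1,0,0,-0.3,0,0,-0.55,-1,0,0,-0.5,0,0,-0.7,-1,0,0,-0.5,0,0,-0.85,-1,0,0,-0.7,0,0,-1.0,-1,0,0,-0.7,0,0,-1.15,-1,0,0,-0.8,0,0,-1.3,-1,0,0,-1,0,0,-1.45,-1,0,0,-1,0,0,-1.57,-1,0,0,-1,0,0,-1.57]'; python3 -m pendant '[-1,0,0,0,0,0,-0.1,-1,0,0,0,0,0,-0.25,-1,0,0,-0.3,0,0,-0.4,-1,0,0,-0.3,0,0,-0.55,-1,0,0,-0.5,0,0,-0.7,-1,0,0,-0.5,0,0,-0.85,-1,0,0,-0.7,0,0,-1.0,-1,0,0,-0.7,0,0,-1.15,-1,0,0,-0.8,0,0,-1.3,-1,0,0,-1,0,0,-1.45,-1,0,0,-1,0,0,-1.57,-1,0,0,-1,0,0,-1.57]'; python3 -m pendant '[-1,0,0,0,0,0,0.1,-1,0,0,0,0,0,0.25,-1,0,0,0.3,0,0,0.4,-1,0,0,0.3,0,0,0.55,-1,0,0,0.5,0,0,0.7,-1,0,0,0.5,0,0,0.85,-1,0,0,0.7,0,0,1.0,-1,0,0,0.7,0,0,1.15,-1,0,0,0.8,0,0,1.3,-1,0,0,1,0,0,1.45,-1,0,0,1,0,0,1.58,-1,0,0,1,0,0,1.58]'; python3 -c "
from h import *
s=r.state(); print(s['position'],s['wrist_force'],s['moment'],s['orientation'],s['q'])"
```

```text
time: 16.25
position: [0.6219, 0.1013, 0.0956]
orientation: [0.001, -0.645, 0.764, 0.0]
wrist_force: [-3.2, 3.8, 4.6]
width: 0.0125
time: 17.45
position: [0.6224, 0.1008, 0.0946]
orientation: [0.001, 0.083, 0.997, 0.0]
wrist_force: [-1.3, 2.6, 1.5]
width: 0.0125
time: 18.65
position: [0.6219, 0.1013, 0.0956]
orientation: [0.001, -0.653, 0.758, 0.0]
wrist_force: [-3.4, 5.8, 4.0]
width: 0.0129
[0.62193779 0.10131717 0.0956203 ] [-3.41502603  5.8243951   3.98420849] [1.75044218 1.21545843 0.11120873] [ 5.32803924e-04 -6.52786024e-01  7.57542020e-01  4.59490454e-04] [ 4.77984849e-01  1.53675516e-01 -7.21101755e-02 -1.17033974e-03
 -1.34418647e+00 -6.26005574e-01]
```

```bash
python3 -m pendant '[1,0,0,0,0,0,0,1,0,0,0,0,0,0,1,0,0,0,0,0,0,1,0,0,0,0,0,0,1,0,0,0,0,0,0,1,0,0,25,0,0,0,1,0,0,45,0,0,0,1,0,0,45,0,0,0.15,1,0,0,45,0,0,0.3,1,0,0,45,0,0,0.45,1,0,0,45,0,0,0.6,1,0,0,45,0,0,0.75]'; python3 -m pendant '[1,0,0,0,0,0,0.15,1,0,0,0,0,0,0.3,1,0,0,0,0,0,0.45,1,0,0,0,0,0,0.6,1,0,0,0,0,0,0.75,1,0,0,0,0,0,0.9,1,0,0,0,0,0,1.05,1,0,0,0,0,0,1.2,1,0,0,0,0,0,1.35,1,0,0,0,0,0,1.5,1,0,0,0,0,0,1.65,1,0,0,0,0,0,1.8]';python3 -m pendant '[1,0,0,0,0,0,0.15,1,0,0,0,0,0,0.3,1,0,0,0,0,0,0.45,1,0,0,0,0,0,0.59,1,0,0,0,0,0,0.59,1,0,0,0,0,0,0.59,1,0,0.5,-30,0,0,0.59,1,0,0.5,-45,0,0,0.59,1,0,0.5,-45,0,0,0.59,1,0,0.5,-45,0,0,0.59]'; python3 -m pendant '[-1,0,0,0,0,0,0,-1,0,0,0,0,0,0,-1,0,0,0,0,0,0,-1,0,0,0,0,0,0,-1,0,0,0,0,0,0,-1,0,0,0,0,0,0,-1,0,0,0,0,0,0]'; python3 -c "
from h import *
s=r.state(); print(s['position'],s['wrist_force'],s['moment'],s['orientation'],s['q'])"
```

```text
time: 19.85
position: [0.622, 0.1003, 0.1402]
orientation: [0.0, 0.884, -0.468, -0.0]
wrist_force: [-0.0, 0.0, -0.4]
width: 0.0854
time: 21.05
position: [0.622, 0.1003, 0.1402]
orientation: [0.0, 0.916, 0.402, -0.0]
wrist_force: [-0.5, 0.3, 0.1]
width: 0.0855
time: 22.05
position: [0.6221, 0.1007, 0.0955]
orientation: [0.0, 0.762, 0.648, -0.0]
wrist_force: [-0.2, 0.1, 0.7]
width: 0.0857
time: 22.75
position: [0.6219, 0.101, 0.0956]
orientation: [0.0, 0.761, 0.648, 0.0]
wrist_force: [-2.2, -0.1, 2.9]
width: 0.0124
[0.62192798 0.10097121 0.09562371] [-2.18470581 -0.09251851  2.93263255] [0.12719979 0.72083411 0.12710761] [3.89338582e-05 7.61480850e-01 6.48187403e-01 6.26935559e-05] [ 4.78133994e-01  1.53743500e-01 -7.24620112e-02  4.88885770e-05
 -1.34445112e+00  2.50305469e+00]
```

```bash
python3 -m pendant '[-1,0,0,0,0,0,-0.1,-1,0,0,0,0,0,-0.25,-1,0,0,-0.3,0,0,-0.4,-1,0,0,-0.3,0,0,-0.55,-1,0,0,-0.5,0,0,-0.7,-1,0,0,-0.5,0,0,-0.85,-1,0,0,-0.7,0,0,-1.0,-1,0,0,-0.7,0,0,-1.15,-1,0,0,-0.8,0,0,-1.3,-1,0,0,-1,0,0,-1.45,-1,0,0,-1,0,0,-1.57,-1,0,0,-1,0,0,-1.57]'; python3 -m pendant '[-1,0,0,0,0,0,-0.1,-1,0,0,0,0,0,-0.25,-1,0,0,-0.3,0,0,-0.4,-1,0,0,-0.3,0,0,-0.55,-1,0,0,-0.5,0,0,-0.7,-1,0,0,-0.5,0,0,-0.85,-1,0,0,-0.7,0,0,-1.0,-1,0,0,-0.7,0,0,-1.15,-1,0,0,-0.8,0,0,-1.3,-1,0,0,-1,0,0,-1.4,-1,0,0,-1,0,0,-1.4,-1,0,0,-1,0,0,-1.4]'; python3 -c "
from h import *
s=r.state(); print(s['position'],s['wrist_force'],s['moment'],s['orientation'],s['q'])"; python3 -m pendant '[-1,0,0,0,0,0,-0.06,-1,0,0,0,0,0,-0.12,-1,0,0,0,0,0,-0.17,-1,0,0,0,0,0,-0.17]';python3 -c "
from h import *
s=r.state(); print(s['position'],s['wrist_force'],s['moment'],s['orientation'],s['q'])"
```

```text
time: 23.95
position: [0.6219, 0.101, 0.0946]
orientation: [0.0, 0.997, -0.08, -0.0]
wrist_force: [-1.6, 0.2, 3.2]
width: 0.0127
time: 25.15
position: [0.6219, 0.101, 0.0937]
orientation: [-0.0, 0.713, -0.702, -0.0]
wrist_force: [-3.6, 2.1, 5.0]
width: 0.0131
[0.62189191 0.10102902 0.0936502 ] [-3.5679371   2.07159177  5.02033707] [ 0.43582589  1.58949327 -0.11968853] [-1.36888898e-05  7.12568993e-01 -7.01602040e-01 -9.17609123e-05] [ 4.78120400e-01  1.54992402e-01 -7.46599003e-02 -1.87904980e-04
 -1.34117486e+00 -4.62567858e-01]
time: 25.55
position: [0.6219, 0.101, 0.0935]
orientation: [-0.0, -0.65, 0.76, 0.0]
wrist_force: [-3.9, 1.5, 5.3]
width: 0.0123
[0.62191945 0.10102673 0.09352369] [-3.91314322  1.51622799  5.30812269] [ 0.49001447  1.49945134 -0.02080292] [-6.26339129e-06 -6.49861569e-01  7.60052586e-01  8.54651888e-05] [ 4.78106501e-01  1.55144753e-01 -7.47327453e-02 -1.68027453e-04
 -1.34096988e+00 -6.34059962e-01]
```

```bash
python3 -m pendant '[-1,0,0,0,0,0,0.1,-1,0,0,0,0,0,0.25,-1,0,0,0.3,0,0,0.4,-1,0,0,0.3,0,0,0.55,-1,0,0,0.5,0,0,0.7,-1,0,0,0.5,0,0,0.85,-1,0,0,0.7,0,0,1.0,-1,0,0,0.7,0,0,1.15,-1,0,0,0.8,0,0,1.3,-1,0,0,1,0,0,1.45,-1,0,0,1,0,0,1.58,-1,0,0,1,0,0,1.58]'; python3 -m pendant '[-1,0,0,0,0,0,-0.1,-1,0,0,0,0,0,-0.25,-1,0,0,-0.3,0,0,-0.4,-1,0,0,-0.3,0,0,-0.55,-1,0,0,-0.5,0,0,-0.7,-1,0,0,-0.5,0,0,-0.85,-1,0,0,-0.7,0,0,-1.0,-1,0,0,-0.7,0,0,-1.15,-1,0,0,-0.8,0,0,-1.3,-1,0,0,-1,0,0,-1.45,-1,0,0,-1,0,0,-1.6,-1,0,0,-1,0,0,-1.6]'; python3 -c "
from h import *
s=r.state(); print(s['position'],s['wrist_force'],s['moment'],s['q'])";  python3 -m pendant '[-1,0,0,0,0,0,-0.03,-1,0,0,0,0,0,-0.05,-1,0,0,0,0,0,-0.05]';python3 -c "
from h import *
s=r.state(); print(s['moment'],s['q'])";  python3 -m pendant '[-1,0,0,0,0,0,-0.03,-1,0,0,0,0,0,-0.05,-1,0,0,0,0,0,-0.05]';python3 -c "
from h import *
s=r.state(); print(s['moment'],s['q'])"
```

```text
time: 26.75
position: [0.6219, 0.1009, 0.0945]
orientation: [0.0, 0.997, -0.071, 0.0]
wrist_force: [-4.4, 1.5, 5.4]
width: 0.013
time: 27.95
position: [0.6219, 0.1011, 0.0935]
orientation: [0.0, -0.641, 0.767, 0.0]
wrist_force: [-3.6, 1.5, 6.4]
width: 0.0128
[0.621932   0.1010572  0.09352532] [-3.60921129  1.49165581  6.37811254] [0.50393204 1.54309001 0.1407275 ] [ 4.78162283e-01  1.55155151e-01 -7.47315596e-02 -1.30297970e-04
 -1.34093166e+00 -6.56607426e-01]
time: 28.25
position: [0.6219, 0.1011, 0.0935]
orientation: [-0.0, -0.624, 0.782, -0.0]
wrist_force: [-3.8, 1.1, 4.9]
width: 0.0126
[0.42293709 1.47729255 0.76561436] [ 4.78341997e-01  1.55182855e-01 -7.47742137e-02  8.30161076e-05
 -1.34088417e+00 -7.02466124e-01]
time: 28.55
position: [0.622, 0.1011, 0.0936]
orientation: [-0.0, -0.604, 0.797, -0.0]
wrist_force: [-3.3, 0.7, 5.7]
width: 0.0126
[0.33045885 1.42442732 1.2912877 ] [ 4.78441320e-01  1.55205861e-01 -7.47572029e-02  3.48406411e-04
 -1.34086598e+00 -7.51559686e-01]
```

```bash
python3 -m pendant '[1,0,0,0,0,0,0,1,0,0,0,0,0,0,1,0,0,0,0,0,0,1,0,0,0,0,0,0,1,0,0,0,0,0,0,1,0,0,30,0,0,0,1,0,0,70,0,0,0,1,-30,-10,120,0,0,0.1,1,-80,-30,120,0,0,0.25,1,-130,-60,120,0,0,0.4,1,-180,-80,120,0,0,0.55,1,-180,-100,120,0,0,0.7]';  cat > look.py <<'E'
from h import *
import sys
np.set_printoptions(precision=4,suppress=True)
a,d=snap('top'); b,e=snap('side'); np.savez('s1.npz',a=a,d=d,b=b,e=e)
roi=np.zeros((420,560),bool); roi[165:305,130:430]=1
for k,z in(('orange',.019),('black',.019)):
    [print(k,x) for x in rect('top',masks(a)[k]&roi,z) if x[3]>60]
h=a.astype(int); r2=roi.copy(); r2[:170]=0;r2[232:]=0;r2[:,:220]=0;r2[:,370:]=0
[print('blue',x) for x in rect('top',(h[...,2]-h[...,0]>25)&r2,.012)]
P=cloud('side',e); m=(P[...,2]>.079)&(P[...,2]<.105)&(abs(P[...,0]-.62)<.055)&(abs(P[...,1]-.1)<.055)&(e>0)
Q=P[m]; print('bar',cv2.minAreaRect((Q[:,:2]*1000).astype(np.float32)) if m.sum()>5 else 0,np.percentile(Q[:,2],[5,50,95]) if m.sum()>5 else 0)
s=r.state(); print(s['time'],s['position'],s['q'],np.degrees(2*np.arctan2(s['orientation'][2],s['orientation'][1])))
n=sys.argv[1]
cv2.imwrite(f'pics/{n}s.png',cv2.cvtColor(cv2.resize(b[150:320,200:400],None,fx=3.5,fy=3.5,interpolation=cv2.INTER_CUBIC),cv2.COLOR_RGB2BGR))
cv2.imwrite(f'pics/{n}t.png',cv2.cvtColor(cv2.resize(a[165:305,200:380],None,fx=4,fy=4,interpolation=cv2.INTER_CUBIC),cv2.COLOR_RGB2BGR))
E
python3 look.py g
```

```text
time: 29.75
position: [0.4398, 0.0005, 0.214]
orientation: [-0.001, 0.841, -0.54, 0.001]
wrist_force: [0.4, -0.8, 0.7]
width: 0.0854
orange ([350.3, 65.0], -57.3, [50.3, 21.9], 79, [258.3, 286.0])
black ([627.4, 420.6], 2.0, [71.3, 63.9], 232, [138.4, 195.0])
black ([515.5, 11.0], -0.9, [126.5, 125.8], 840, [276.1, 229.4])
black ([415.7, 133.0], -66.2, [413.7, 191.0], 1208, [234.4, 265.8])
blue ([610.5, -40.7], -5.2, [86.0, 43.8], 95, [293.6, 195.8])
blue ([602.2, -120.3], -5.4, [88.0, 43.7], 116, [318.8, 201.2])
blue ([594.6, -199.6], -5.0, [87.5, 43.4], 120, [344.9, 203.1])
bar ((620.8934326171875, 99.50001525878906), (90.83524322509766, 12.451336860656738), 80.8621597290039) [0.0804 0.0925 0.0957]
29.85 [ 0.4405 -0.0009  0.2149] [ 0.4607 -0.4063 -0.364   0.0006 -1.6091 -0.0358] -65.65984188156459
```

View pics/gs.png

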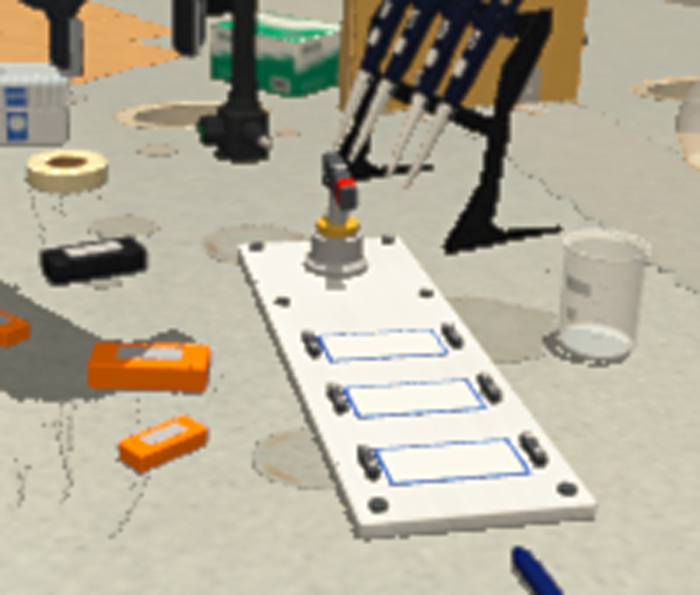

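```bash
python3 -m pendant '[1,2,-35,-40,0,0,0.15,1,2,-35,-60,0,0,0.3,1,2,-35,-80,0,0,0.45,1,2,-35,-100,0,0,0.6,1,2,-35,-120,0,0,0.75,1,2,-35,-150,0,0,0.83,1,2,-35,-175,0,0,0.83,1,2,-35,-185,0,0,0.83,1,2,-35,-190,0,0,0.83,1,2,-35,-190,0,0,0.83,1,2,-35,-190,0,0,0.83]' 50; python3 -m pendant '[-1,0,0,0,0,0,0,-1,0,0,0,0,0,0,-1,0,0,0,0,0,0,-1,0,0,0,0,0,0,-1,0,0,0,0,0,0,-1,0,0,0,0,0,0,-1,0,0,0,0,0,0]'; python3 -c "
from h import *
s=r.state(); print(s['position'],s['wrist_force'],s['moment'],s['orientation'],s['q'])"
```

```text
time: 30.95
position: [0.4449, -0.0339, 0.0246]
orientation: [-0.0, 0.987, -0.159, 0.001]
wrist_force: [-0.5, -0.2, 0.6]
width: 0.0854
time: 31.65
position: [0.4444, -0.034, 0.0239]
orientation: [-0.0, 0.987, -0.159, 0.001]
wrist_force: [-0.6, 0.5, 5.6]
width: 0.0346
[ 0.44440784 -0.03400936  0.02385409] [-0.59052598  0.54406007  5.5989696 ] [0.2410876  0.17795975 0.02575556] [-5.89978026e-05  9.87254833e-01 -1.59146516e-01  5.26768849e-04] [ 3.80555220e-01 -3.07520393e-01 -6.42883246e-01  4.66987225e-04
 -1.23446938e+00  8.70434976e-01]
```

```bash
python3 -m pendant '[-1,0,0,20,0,0,0,-1,0,0,50,0,0,0,-1,0,0,80,0,0,0,-1,40,-45,80,0,0,0.08,-1,75,-80,80,0,0,0.15,-1,105,-115,80,0,0,0.225,-1,130,-145,80,0,0,0.225,-1,149,-168,80,0,0,0.225,-1,149,-168,80,0,0,0.225,-1,149,-168,80,0,0,0.225,-1,149,-168,80,0,0,0.225]' 80; python3 look.py i
```

```text
time: 32.75
position: [0.5923, -0.2015, 0.1025]
orientation: [-0.0, 0.999, -0.047, -0.001]
wrist_force: [-0.1, -0.2, -1.3]
width: 0.0339
orange ([584.3, -205.2], 88.0, [33.1, 30.7], 88, [347.2, 207.5])
black ([524.2, -157.5], -12.9, [336.1, 253.3], 976, [327.1, 200.1])
black ([685.3, -282.4], 89.0, [112.8, 50.0], 394, [373.1, 171.1])
black ([625.4, 421.7], -0.9, [68.0, 65.1], 222, [138.7, 195.2])
black ([409.9, 59.4], -4.1, [224.1, 19.4], 202, [259.5, 271.2])
black ([434.5, 72.7], -0.3, [145.0, 3.0], 64, [255.3, 255.5])
black ([437.4, 162.2], 11.6, [78.7, 35.9], 153, [225.3, 256.7])
bar ((620.70166015625, 99.12542724609375), (90.8568344116211, 13.029829978942871), 81.62012481689453) [0.0807 0.093  0.0955]
32.85 [ 0.5926 -0.2013  0.1034] [-0.0081  0.1388 -0.0746 -0.0001 -1.3573  1.4851] -5.375208703847121
```

View pics/is.png

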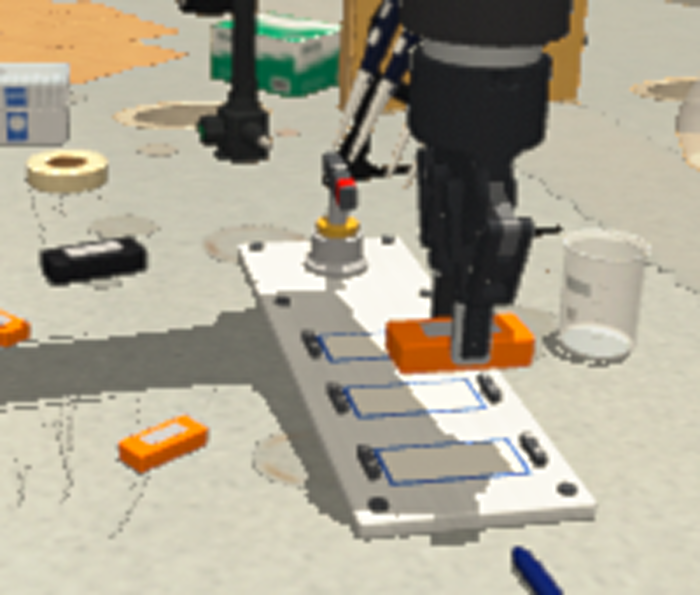

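```bash
python3 -m pendant '[-1,1,-0.5,-25,0,0,0,-1,1,-0.5,-45,0,0,0,-1,1,-0.5,-58,0,0,0,-1,1,-0.5,-62,0,0,0,-1,1,-0.5,-65,0,0,0,-1,1,-0.5,-66,0,0,0,-1,1,-0.5,-66,0,0,0,-1,1,-0.5,-66,0,0,0]'; python3 -c "
from h import *
s=r.state(); print(s['position'],s['wrist_force'],s['moment'])
snap('side');b,_=snap('side')
cv2.imwrite('pics/j.png',cv2.cvtColor(cv2.resize(b[230:320,270:400],None,fx=5,fy=5,interpolation=cv2.INTER_CUBIC),cv2.COLOR_RGB2BGR))"
```

```text
time: 33.65
position: [0.5945, -0.2027, 0.0381]
orientation: [0.0, 0.999, -0.047, 0.001]
wrist_force: [-0.3, 0.2, -2.2]
width: 0.0339
[ 0.59445202 -0.20265372  0.03814393] [-0.30659619  0.24171785 -2.23048141] [0.00293498 0.0295844  0.00435702]
```

View pics/j.png

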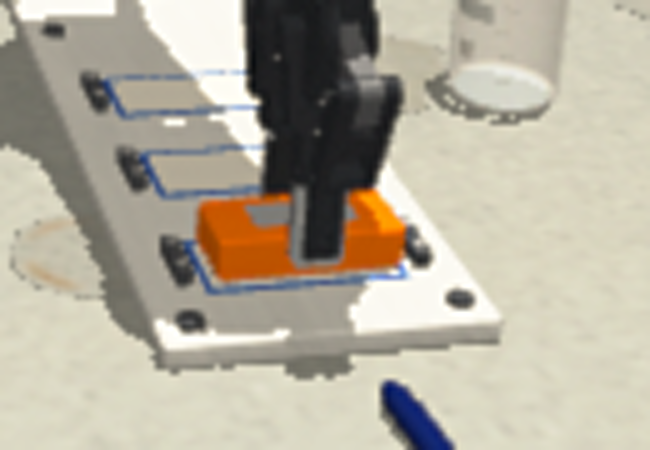

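```bash
python3 -m pendant '[-1,0,0,-1,0,0,0,-1,0,0,-2,0,0,0,-1,0,0,-2,0,0,0,-1,0,0,-2,0,0,0]'; python3 -c "
from h import *
s=r.state(); print(s['position'],s['wrist_force'],s['moment'])"
```

```text
time: 34.15
position: [0.5942, -0.2027, 0.0361]
orientation: [0.0, 0.999, -0.047, 0.0]
wrist_force: [-2.1, 1.2, 4.0]
width: 0.0336
[ 0.59424038 -0.20265835  0.03607451] [-2.08605767  1.18136275  4.03067369] [ 0.44777044  0.77354029 -0.03072488]
```

```bash
python3 -m pendant '[1,0,0,0,0,0,0,1,0,0,0,0,0,0,1,0,0,0,0,0,0,1,0,0,0,0,0,0,1,0,0,30,0,0,0,1,0,0,75,0,0,0,1,-30,40,110,0,0,0.05,1,-60,80,130,0,0,0.1,1,-90,120,130,0,0,0.2,1,-110,160,130,0,0,0.3,1,-110,200,130,0,0,0.3,1,-110,240,130,0,0,0.3]' 50; python3 look.py k;  python3 -c "
from h import *
b=np.load('s1.npz')['b'];a=np.load('s1.npz')['a']
x=cv2.resize(b[230:320,270:400],(650,300),interpolation=cv2.INTER_CUBIC);y=cv2.resize(a[180:235,270:389],(650,300),interpolation=cv2.INTER_CUBIC)
cv2.imwrite('pics/l.png',cv2.cvtColor(np.vstack([x,y]),cv2.COLOR_RGB2BGR))
m=masks(a)['orange'];m[:,:330]=0;m[:180]=0;m[235:]=0
print([q for q in rect('top',m,.032)])"
```

```text
time: 35.35
position: [0.4832, 0.0393, 0.1662]
orientation: [-0.001, 0.995, 0.103, 0.001]
wrist_force: [0.8, -0.8, 0.1]
width: 0.0852
orange ([597.1, -199.6], -5.3, [78.2, 31.1], 132, [344.8, 202.4])
black ([627.4, 422.1], 2.0, [71.3, 60.9], 228, [138.9, 195.1])
black ([573.3, 69.6], 44.3, [122.9, 119.6], 751, [256.4, 210.5])
black ([465.3, 105.8], -66.3, [304.6, 245.5], 1162, [227.7, 252.9])
black ([473.6, 350.4], -61.5, [131.7, 12.7], 102, [161.9, 245.1])
blue ([610.0, -40.6], -5.2, [87.1, 43.8], 121, [292.7, 199.0])
blue ([602.1, -120.3], -5.4, [88.2, 43.7], 121, [318.6, 201.7])
blue ([558.3, -191.3], 56.8, [47.3, 20.9], 26, [342.5, 215.0])
bar ((621.5404052734375, 98.90806579589844), (91.85054016113281, 13.559459686279297), 80.58130645751953) [0.0813 0.0928 0.0958]
35.45 [0.4837 0.0411 0.1655] [ 0.5012 -0.2687 -0.3487 -0.0006 -1.4893  1.2798] 12.040283624246829
[([594.7, -198.0], -5.3, [77.5, 30.9], 132, [344.8, 202.4])]
```

View pics/l.png

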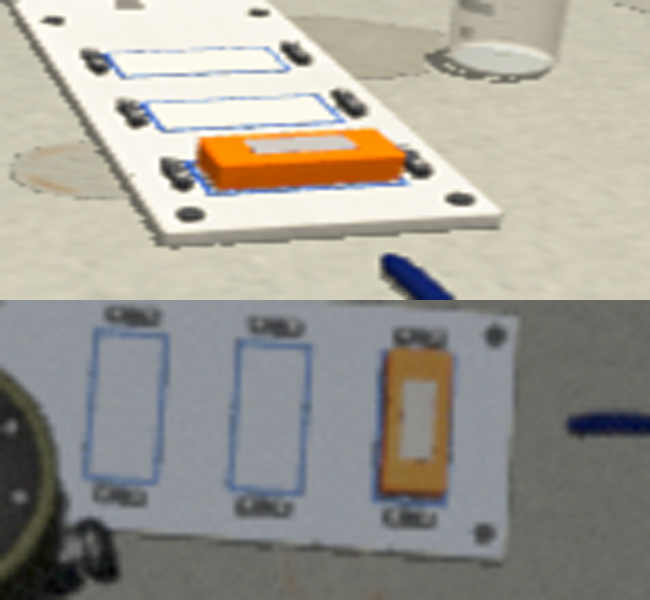

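```bash
python3 -m pendant '[1,-20,40,0,0,0,0,1,-35,80,0,0,0,0,1,-47,122,0,0,0,0,1,-47,122,-40,0,0,0,1,-47,122,-60,0,0,0,1,-47,122,-60,0,0,0,1,-47,122,-60,0,0,0,1,-47,122,-60,0,0,0]'; python3 look.py m; python3 - <<'E'
from h import *
for u,v in((312.6,287),(350.4,284)): print(unproj('side',u,v,z=.012))
E
```

```text
time: 36.25
position: [0.438, 0.1594, 0.1071]
orientation: [-0.0, 0.995, 0.102, 0.001]
wrist_force: [0.8, 0.3, -0.2]
width: 0.0852
orange ([597.1, -199.7], -5.5, [78.6, 31.5], 139, [345.0, 202.7])
black ([627.4, 420.6], 2.0, [71.3, 63.9], 231, [138.7, 195.2])
black ([493.4, 238.3], 0.3, [117.2, 113.8], 914, [199.3, 238.1])
black ([411.1, 272.6], -59.6, [358.4, 152.1], 1155, [191.7, 271.3])
blue ([610.0, -40.4], -4.7, [87.1, 43.6], 120, [292.5, 198.9])
blue ([602.1, -120.0], -5.4, [87.8, 43.1], 115, [318.9, 201.3])
blue ([558.3, -191.3], 56.8, [47.3, 20.9], 26, [342.5, 215.0])
bar ((620.6170654296875, 97.87388610839844), (88.41409301757812, 12.585472106933594), 80.89462280273438) [0.0805 0.0926 0.0955]
36.35 [0.4378 0.1595 0.1068] [ 0.7852 -0.3073 -0.487   0.0005 -1.3887  0.99  ] 11.719463229763473
[ 0.55376129 -0.21567222  0.012     ]
[ 0.63403054 -0.22326079  0.012     ]
```

View pics/ms.png

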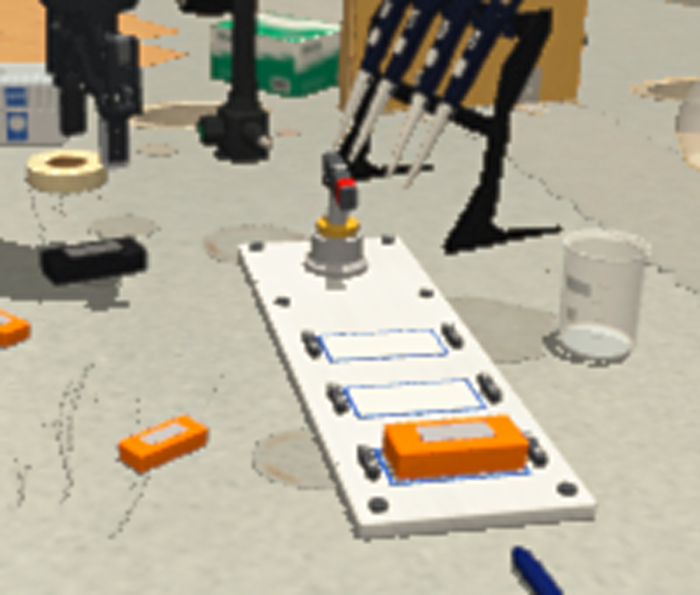

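```bash
python3 -m pendant '[1,-1,0,-40,0,0,0,1,-1,0,-65,0,0,0,1,-1,0,-78,0,0,0,1,-1,0,-82,0,0,0,1,-1,0,-82,0,0,0,1,-1,0,-82,0,0,0,-1,-1,0,-82,0,0,0,-1,-1,0,-82,0,0,0,-1,-1,0,-82,0,0,0,-1,-1,0,-82,0,0,0,-1,-1,0,-82,0,0,0,-1,-1,0,-82,0,0,0]' 50; python3 -m pendant '[-1,0,0,0,0,0,0,-1,0,0,0,0,0,0]' 80; python3 -c "
from h import *
s=r.state(); print(s['position'],s['wrist_force'],s['moment'],np.degrees(2*np.arctan2(s['orientation'][2],s['orientation'][1])))"
```

```text
time: 37.55
position: [0.4363, 0.1597, 0.0239]
orientation: [-0.0, 0.995, 0.103, 0.001]
wrist_force: [-1.5, 0.2, 4.0]
width: 0.0346
time: 37.75
position: [0.4365, 0.1597, 0.024]
orientation: [-0.0, 0.995, 0.103, 0.001]
wrist_force: [-0.9, 1.0, 6.4]
width: 0.0333
[0.4364707  0.15973873 0.02402427] [-0.90558443  0.97769318  6.4126894 ] [ 0.20678088  0.37471097 -0.01944075] 11.771841112351295
```

```bash
python3 -m pendant '[-1,0,0,20,0,0,0,-1,0,0,50,0,0,0,-1,0,0,90,0,0,0,-1,10,-45,110,0,0,-0.1,-1,25,-90,110,0,0,-0.2,-1,45,-135,110,0,0,-0.3,-1,80,-170,110,0,0,-0.3,-1,120,-195,110,0,0,-0.3,-1,160,-204,110,0,0,-0.3,-1,171,-204,90,0,0,-0.3,-1,171,-204,80,0,0,-0.3,-1,171,-204,80,0,0,-0.3]' 80;python3 -m pendant '[-1,0,0,0,0,0,0,-1,0,0,0,0,0,0]';  python3 look.py n
```

```text
time: 38.95
position: [0.605, -0.0447, 0.0997]
orientation: [0.0, 0.999, -0.048, -0.003]
wrist_force: [-0.6, 0.5, -1.7]
width: 0.0337
time: 39.15
position: [0.607, -0.0442, 0.1047]
orientation: [-0.0, 0.999, -0.047, 0.001]
wrist_force: [0.2, -0.2, -0.6]
width: 0.0338
orange ([597.0, -199.8], -4.9, [78.5, 31.2], 135, [345.1, 202.5])
black ([699.2, 141.9], 13.8, [42.0, 21.4], 88, [232.2, 170.8])
black ([696.9, -54.0], 89.0, [106.9, 34.5], 165, [298.0, 169.7])
black ([638.6, 12.4], -87.9, [261.9, 120.7], 906, [276.5, 190.6])
black ([625.4, 421.7], -0.9, [68.0, 65.1], 235, [138.4, 194.9])
black ([450.3, 228.2], 16.6, [312.3, 31.5], 377, [205.8, 262.2])
black ([434.8, 101.0], 15.6, [293.4, 32.8], 414, [247.4, 261.1])
blue ([602.0, -120.7], -6.8, [88.4, 43.1], 82, [321.5, 204.4])
blue ([558.3, -191.3], 56.8, [47.3, 20.9], 27, [342.4, 215.1])
bar ((620.7118530273438, 98.65733337402344), (91.82490539550781, 13.113941192626953), 81.26898956298828) [0.0807 0.0928 0.0953]
39.25 [ 0.6071 -0.0442  0.1048] [ 0.2562  0.0917 -0.1232  0.0003 -1.3536  1.2204] -5.393935763340729
```

View pics/ns.png

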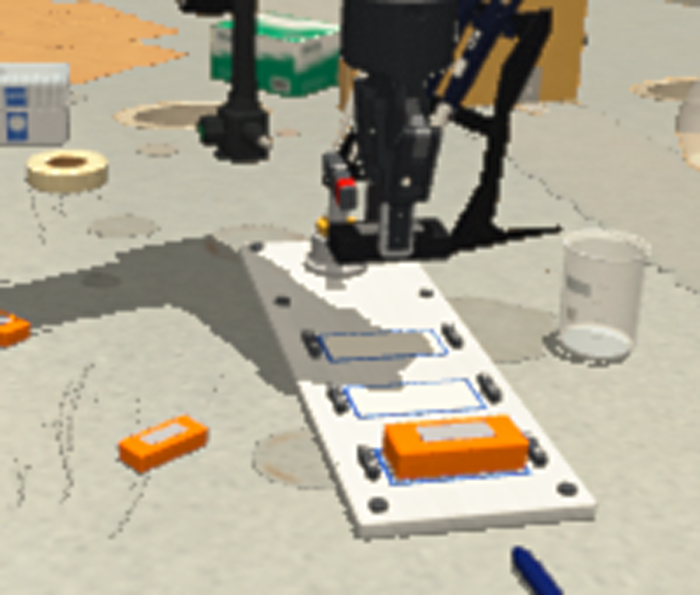

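```bash
python3 -m pendant '[-1,0,0,-25,0,0,0,-1,0,0,-45,0,0,0,-1,0,0,-58,0,0,0,-1,0,0,-63,0,0,0,-1,0,0,-66,0,0,0,-1,0,0,-68,0,0,0,-1,0,0,-68,0,0,0,-1,0,0,-68,0,0,0]'; python3 -m pendant '[-1,0,0,0,0,0,0,-1,0,0,-0.5,0,0,0,-1,0,0,-0.5,0,0,0]'; python3 -c "
from h import *
s=r.state(); print(s['position'],s['wrist_force'],s['moment'])"
```

```text
time: 40.05
position: [0.6075, -0.0445, 0.0361]
orientation: [-0.0, 0.999, -0.047, 0.001]
wrist_force: [-0.2, 0.3, -0.7]
width: 0.0338
time: 40.35
position: [0.6075, -0.0446, 0.0361]
orientation: [0.0, 0.999, -0.047, 0.001]
wrist_force: [-3.4, 1.1, 5.3]
width: 0.0343
[ 0.60747511 -0.04455781  0.03610939] [-3.39786452  1.09104115  5.32693832] [ 0.37459366  0.80211922 -0.03127009]
```

Down in contact. Release, back off, and measure both.

```bash
python3 -m pendant '[1,0,0,0,0,0,0,1,0,0,0,0,0,0,1,0,0,0,0,0,0,1,0,0,0,0,0,0,1,0,0,30,0,0,0,1,0,0,75,0,0,0,1,-30,0,110,0,0,0,1,-70,0,140,0,0,0,1,-120,0,160,0,0,0,1,-170,0,160,0,0,0,1,-200,0,160,0,0,0,1,-200,40,160,0,0,0]' 50; python3 look.py o;  python3 -c "
from h import *
b=np.load('s1.npz')['b'];a=np.load('s1.npz')['a']
x=cv2.resize(b[225:305,280:370],(720,300),interpolation=cv2.INTER_CUBIC);y=cv2.resize(a[180:235,270:390],(720,300),interpolation=cv2.INTER_CUBIC)
cv2.imwrite('pics/p.png',cv2.cvtColor(np.vstack([x,y]),cv2.COLOR_RGB2BGR))"
```

```text
time: 41.55
position: [0.405, -0.0065, 0.1966]
orientation: [-0.001, 0.999, -0.049, 0.002]
wrist_force: [1.3, 1.1, 1.0]
width: 0.0856
orange ([597.0, -199.8], -5.5, [78.4, 31.7], 140, [345.2, 202.6])
black ([627.4, 422.1], 2.0, [71.3, 60.9], 240, [138.5, 194.9])
black ([610.0, -41.9], -5.6, [78.6, 31.8], 137, [292.9, 199.1])
black ([455.5, -0.2], 89.1, [124.9, 124.9], 810, [280.3, 249.7])
black ([346.8, 196.4], -64.1, [352.7, 138.2], 803, [213.2, 280.7])
black ([388.0, -4.8], -67.3, [184.8, 38.8], 280, [280.7, 275.6])
blue ([610.2, -37.1], -0.9, [86.5, 39.3], 62, [288.2, 202.5])
blue ([602.2, -120.0], -5.4, [88.0, 43.1], 118, [318.8, 201.2])
blue ([558.3, -191.3], 56.8, [47.3, 20.9], 26, [342.5, 215.0])
bar ((620.7345581054688, 98.20857238769531), (94.9694595336914, 13.577203750610352), 81.77930450439453) [0.081  0.0929 0.0958]
41.65 [ 0.4065 -0.0021  0.1954] [ 0.4987 -0.5124 -0.4709 -0.0007 -1.6089  0.981 ] -5.2185648906222495
```

View pics/p.png

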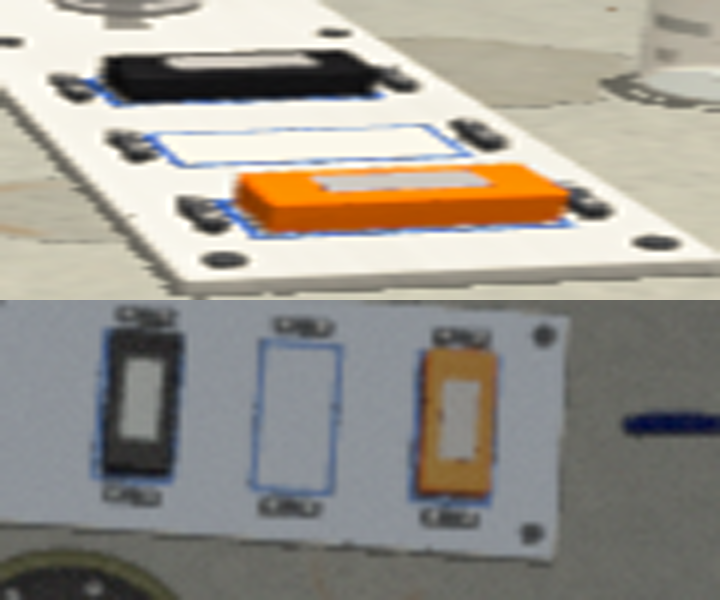

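```bash
python3 - <<'E'
from h import *
s=np.load('s1.npz'); yaw=np.radians(-5.45); R=np.array([[np.cos(yaw),-np.sin(yaw)],[np.sin(yaw),np.cos(yaw)]])
def proj(cam,P):
    c=info(cam); f=210/np.tan(np.radians(c['vfov'])/2); T=c['world_from_camera']
    q=(P-T[:3,3])@T[:3,:3]; return np.stack([c['cx']+f*q[:,0]/-q[:,2],c['cy']-f*q[:,1]/-q[:,2]],1)
def cen(poly):
    m=cv2.moments(cv2.convexHull(poly.astype(np.float32))); return np.array([m['m10'],m['m01']])/m['m00'],m['m00']
def box(c): 
    e=.002; return np.array([[*(c+R@[x,y]),z] for x in(-.04+e,.04-e) for y in(-.018+e,.018-e) for z in(.012,.032)]+[[*(c+R@[x,y]),z] for x in(-.04,.04) for y in(-.018,.018) for z in(.0145,.0295)])
st={('top','orange'):(.5946,-.1996),('top','black'):(.6100,-.0405),('side','orange'):(.5942,-.2028),('side','black'):(.6094,-.0436)}
px={('top','orange'):(345,202),('top','black'):(293,199),('side','orange'):None,('side','black'):None}
for (cam,col),c in st.items():
    im=s['a' if cam=='top' else 'b']; c=np.array(c); p0,a0=cen(proj(cam,box(c)))
    m=masks(im)[col]
    if cam=='side' and col=='black': m=im.max(-1)<70
    u,v=p0.astype(int); w=30 if cam=='side' else 20
    mm=np.zeros_like(m); mm[v-w:v+w,u-w:u+w]=m[v-w:v+w,u-w:u+w]
    n,l,stt,ce=cv2.connectedComponentsWithStats(mm.astype(np.uint8)); k=1+np.argmax(stt[1:,4])
    hull=cv2.convexHull(np.argwhere(l==k)[:,::-1].astype(np.float32)); q,a1=cen(hull)
    J=np.stack([(cen(proj(cam,box(c+d)))[0]-p0)/1e-3 for d in np.eye(2)*1e-3],1)/1000*1  # px per m/1000
    print(cam,col,'areas',a0,a1,'px off',(q-p0).round(2),'mm off (world)',np.linalg.solve(J,q-p0).round(2))
E
```

```text
top orange areas 338.4705302771181 258.0 px off [-0.16 -0.49] mm off (world) [1.5  0.42]
top black areas 324.0680387679022 258.0 px off [0.4 0.2] mm off (world) [-0.65 -1.18]
side orange areas 649.4310203515925 581.0 px off [ 0.51 -0.12] mm off (world) [1.23 0.21]
side black areas 436.6774252222385 366.5 px off [0.68 0.57] mm off (world) [ 0.51 -3.44]
```

```bash
python3 -m pendant '[1,0,0,0,0,0,0,1,0,0,0,0,0,0,1,0,0,0,0,0,0]'; python3 look.py z | egrep 'orange|bar|-5.6|black \(\[61'; python3 -c "
from h import *
print(workorder.hand_in())"
```

```text
time: 41.95
position: [0.4071, -0.0052, 0.1945]
orientation: [0.0, 0.999, -0.048, -0.0]
wrist_force: [0.5, -1.3, -0.1]
width: 0.0857
orange ([597.2, -199.7], -5.7, [78.3, 31.8], 135, [345.1, 202.4])
black ([610.2, -41.9], -5.3, [78.0, 31.7], 136, [293.0, 199.2])
bar ((620.6131591796875, 98.14463806152344), (91.35377502441406, 13.207624435424805), 81.05547332763672) [0.0809 0.0927 0.0956]
the job is handed in; nothing more can be done
None
```

I chased the tap to its stop, then loaded both sample blocks on the bench onto the stage and handed the job in at about 42 s. There was no green block in the pictures.

- **Tap:** I turned it in half turns clockwise with quarter turns back, regripping twice. On the last push the turning moment rose steadily to about 1.3 N m. The bar stands about 5 mm lower than at the start, its total turn agrees with 7.92 rad, and it has not moved since.
- **Blocks:** The orange block (the largest of the orange ones) is on station 3 and the black block is on station 1. Both are right side up and in line with the plate to within about a degree.
- **Centring:** Orange is about 1.5 mm off lengthwise and 0.4 mm sideways, on both cameras. Black is about 0.7 mm off lengthwise and 1.2 mm sideways on the top camera. I left both as they were.
- **Disagreement:** The side camera put the black block 3.4 mm off sideways. I discounted that reading because its dark mask was poor and that station's position was extrapolated.
- **Bystanders:** The gripper never came near the timer, tape roll, marker or beaker. I did not measure them again at the end.

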